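Open the label printer with its two release keys

ROBOT

A 6-joint arm with a two-finger parallel gripper is mounted at the origin on the work surface. World frame = base frame: x ahead of the robot, y to its left, z up, the work surface at z = 0. Lengths are in m, angles in rad, forces in N, time in s.
With the tool pointing down it reaches from about 0.35 to 0.775 m from the base axis. Payload 5.5 kg.
Tool frame: the origin (TCP) lies midway between the tips of the shut fingers; the grasp point (between the pads) lies grasp_offset behind it (grasp_offset is the distance from the TCP to the grasp point, in m); z points along the fingers, y is the line along which they close (so a half turn about z gives the same grasp; the last joint's range is limited). The gripper opens to 85 mm and grips with 20 to 120 N. Pads are 22 mm wide; open, the fingers measure 114 mm over their backs; the gripper's body (76 mm by 85 mm) begins 54 mm behind the grasp point. The pads swing forward as they close: fully open they stand 13 mm farther back than shut.
Start: joints at [-1.466, 0.313, 0.046, 1.304, 0, 1.431], TCP at [0.139, -0.558, 0.231] pointing down, gripper open.
Joint ranges: [-2.76, 2.76], [-0.86, 1.69], [-1.03, 1.26], [-2.2, 2.34], [-1.47, 1.5], [-3.14, 3.14]. Speed limits (rad/s): [2.57, 2.57, 3.14, 3.14, 3.14, 3.14].

INTERFACE

Orientations are given as a unit quaternion [w, x, y, z].
In Python, from workcell import * gives the robot as it stands.
- The arm moves only by the tool step_arm, never from a script. Its argument "deltas" is a list of rows, each a list of 7 numbers: the shift along the world's x, y, z in mm, then the turn, a rotation vector about the world's x, y, z in degrees, then the gripper's target within -1 to 1 (fully open at 1, half-way at 0, shut at -1). A call has 1 to 5 rows; each row shifts and turns the commanded pose from where the row before left it; what a row does not reach is not made up. A row lasts 1/10 s, in which the tool goes at most 50 mm and 8.59 degrees, less where a joint would pass 70% of its speed; a pose out of reach is approached as far as the arm can. A call is refused whole if a number of a shift passes 50 or a number of a turn 8.59, either way. A call with a gripper value outside its range is refused whole. The fingers move at their own pace and stop on an object; "newtons" is the grip in N (left out, the last holds). Time passes only in rows, so rows that do not move let the fingers close. It gives the time, the measured TCP pose, the force, the opening and the grip force at its end, in the units of the state.
- get_state(): the state, without advancing time (a new reading comes with each control period).
- read_camera(name): name is "scene" or "top" or "wrist"; returns a dict with "image" (400x640x3 uint8, red, green, blue), "z_map" (400x640 float32, m along the optical axis (not along the pixel's ray), 0 where there is no reading), "K" (3x3 intrinsics, pixels), "world_from_camera" (4x4, takes a point from camera to world coordinates). Camera axes: x right, y down, z forward; pixel columns grow to the right and rows downward; lengths in m; the calibration is good to about 2 mm. A picture is of the moment at which its call begins.
- hand_in(): hands the job in; it is judged then, once.
The state is a dict: "clock": time; "joint_pos": joint angles; "qvel": joint speeds; "tau": joint torques, N m; "tcp_pos": TCP position; "orientation": TCP orientation; "wrist_force": force on the tool from outside, world axes, zero at the start; "ft_torque": the same for the moment, N m; "finger_gap": finger opening in m; "grip_force": force on a finger pad.
Only numpy, scipy, OpenCV 4.12 (cv2) and the standard library are available. Lean on these libraries where they do the work, as an engineer would, in place of code of your own. Each camera call takes 0.05 s, during which the arm holds its last target. There are 200 camera calls.

TASK

Open the label printer for a new roll: press its two green release keys down together, one fingertip on each, and keep both down until the cover has sprung up; then let go of the keys and push the cover back until it stands past upright and stays open by itself. Do not lift, tip or shove the printer, and leave everything else on the bench where it is.

Things in the scene. Friction and masses are not known exactly. Their poses are not given: they have to be found in the camera images.
- printer: dark grey desktop label printer, 200 mm deep (its x), 116 mm wide (its y), 118 mm high with the cover shut, 1.7 kg, loose on rubber feet. Origin under its middle at bench height; its x axis points from its front (low light-grey nose with the two green keys) to its back (the hinge), its y axis to its own left, z up. It stands with its front roughly towards the robot, in the left or the right half of the bench
- key_left_top (a point): centre of the top of the left green release key (at +30 mm along the printer's y, 79 mm in front of the printer's origin, 99 mm above the bench). The key top is 36 mm along the printer's x, 24 mm along its y, and stands 4 mm proud of the nose; the two keys are 60 mm apart between centres. Moves down with the key
- key_right_top (a point): centre of the top of the right green release key (at -30 mm along the printer's y); otherwise as the left one
- key_left (a joint): how far the left key is pressed straight down, in m: 0 up, 0.006 fully down. A spring pushes it back; about 1 N starts it and 3 N takes it fully down. Each key draws back its own latch hook, clear of the cover from about 0.0035 on; the cover is let go only while both hooks are drawn back at once
- key_right (a joint): the same for the right key
- cover (a joint): opening angle of the printer's cover in rad: 0 shut, 1.57 upright, 1.8 at its stop. Once both latches are drawn back a spring arm lifts it by itself to about 1.05 in about a second; from there it must be pushed (about 0.5 N at the edge). Beyond about 1.45 it stays where it is left
- cover_edge (a point): middle of the lower front edge of the cover, the edge farthest from the hinge (134 mm from the hinge line). Shut: 46 mm in front of the printer's origin and 100 mm above the bench. As the cover rises the edge swings up and back about the hinge; at 1.05 rad it is about 21 mm behind the printer's origin and 216 mm above the bench, the nearest part of the cover to the robot. The cover is 116 mm wide and 18 mm thick
- cover_hinge (a point): middle of the cover's hinge line, fixed on the printer 88 mm behind its origin and 100 mm above the bench; the line runs along the printer's y
- balance: flat white electronic balance with a round steel pan and a grey display at its front, 210 x 160 x 61 mm, 1.3 kg; origin under its centre. It has flat keys of its own, which have nothing to do with the job. Leave it alone
- spare_roll: loose roll of white labels standing on its end, 76 mm across, 57 mm high; origin at the centre of its underside. Leave it alone
- tape_roll: loose roll of blue tape lying flat, 96 mm across, 24 mm high; origin at the centre of its underside. Leave it alone
- amber_bottle: loose amber bottle with a black cap, 56 mm across, 105 mm high; origin at the centre of its underside. Leave it alone
- brush_cup: loose black cup with brushes and pencils, 72 mm across, 95 mm high, the brushes up to 190 mm; origin at the centre of its underside. Leave it alone
- bone_folder: loose ivory-coloured flat stick for creasing paper, 150 x 22 x 5 mm; origin at the centre of its underside. Leave it alone
- label_carton: loose brown carton, 70 x 100 x 48 mm; origin at the centre of its underside. Leave it alone
Mind the look-alikes: they are no part of the job. What is shaped like the printer but purple is not meant.

How it is judged:
On the way, in this order (a step that is already met when the one before it is completed fails the run):
1. both release keys are held down together by the fingers until the cover has sprung up (value of joint each of key_left, key_right above 0.003 m and value of joint cover above 0.4 rad and contact force between the fingers and printer above 1 N), for 0.2 s.
2. the keys are let go and the cover is pushed back past upright (value of joint each of key_left, key_right below 0.001 m and value of joint cover above 1.58 rad), for 0.2 s.
At the end, for the whole second after the job is handed in: The cover stands open past upright (1.56 rad or more) and is at rest, both keys are back up (within 1 mm), and the printer stands level within 30 mm of where it was (value of joint cover above 1.56 rad and velocity of joint cover between -0.1 and 0.1 rad/s and value of joint each of key_left, key_right below 0.001 m and distance of printer from where it was at the start of the episode below 0.03 m and angle between printer's own z axis and vertical below 0.05 rad and linear speed of printer below 0.02 m/s); the robot touches nothing.
It fails at once if the printer is lifted or tipped (height (world z) of printer above 0.012 m or angle between printer's own z axis and vertical above 0.12 rad).
It fails at once if the printer is shoved more than 30 mm (distance of printer from where it was at the start of the episode above 0.03 m).
It fails at once if another thing on the bench is lifted, moved more than 20 mm or tipped over (distance of any of balance, spare_roll, tape_roll, amber_bottle, brush_cup, bone_folder, label_carton from where it was at the start of the episode above 0.02 m or angle between any of balance, spare_roll, tape_roll, amber_bottle, brush_cup, bone_folder, label_carton's own z axis and vertical above 0.3 rad).
It also fails if it takes over 51 s, if anything falls off the work surface, if the arm or the gripper's body presses on something with over 40 N, if the wrist force passes 120 N, or if a joint passes its speed limit or range.

## Working session

There is one attempt and no reset: what is moved stays moved. The work goes in short steps, Python scripts to look and compute and a tool call to move; the robot and the scene stay as the last step left them, time stands still between calls to the robot, and variables do not carry over. Pictures are saved under pics/ and viewed, at most 10 in all, crops included, and the job is handed in when it is done.

Besides the shell and the picture viewer there is one more tool, called after "Request:" as name(argument=value, ...) on one line, values as JSON. step_arm: Moves the arm, as the interface text tells. Its arguments: {"type":"object","properties":{"deltas":{"type":"array","items":{"type":"array","items":{"type":"number"}}},"newtons":{"type":"number"}},"required":["deltas"]}

```bash
mkdir -p pics; cat > h.py <<'E'
from workcell import *
import numpy as np, cv2
def pts(c):
    z=c["z_map"];K=c["K"];v,u=np.mgrid[:400,:640]
    P=np.stack([(u-K[0,2])/K[0,0]*z,(v-K[1,2])/K[1,1]*z,z],-1)
    T=c["world_from_camera"];return P@T[:3,:3].T+T[:3,3]
def green(c,zlo=0.08,zhi=0.12):
    h=cv2.cvtColor(c["image"],cv2.COLOR_RGB2HSV);m=cv2.inRange(h,(40,80,50),(90,255,255))
    n,l,s,ce=cv2.connectedComponentsWithStats(m);P=pts(c)
    for i in range(1,n):
        if s[i,4]>25:
            q=P[(l==i)&(c["z_map"]>0)];print(s[i],ce[i].round(1),np.median(q,0).round(4) if len(q) else None)
E
python3 - <<'E'
from h import *
for n in("top","scene"):
    c=read_camera(n);cv2.imwrite(f"pics/{n}1.png",c["image"][:,:,::-1]);print(n,c["world_from_camera"].round(3).tolist());green(c)
s=get_state();print(s["clock"],s["tcp_pos"],s["orientation"],s["finger_gap"])
E
```

```text
top [[0.007, -0.997, 0.082, 0.409], [-1.0, -0.005, 0.018, -0.012], [-0.018, -0.082, -0.996, 1.136], [0.0, 0.0, 0.0, 1.0]]
[158 105 119  39 935] [203.5 112.6] [0.7688 0.3541 0.0011]
[315 105 133   6 793] [381.4 107.5] [ 7.722e-01 -1.508e-01  5.000e-04]
[  166   116   333   174 41158] [336.4 204.2] [ 4.987e-01 -2.250e-02  4.000e-04]
[604 145  26  31 299] [616.6 160.2] [ 0.5891 -0.6441  0.2035]
[600 155   8   9  31] [603.1 159.5] [ 0.5935 -0.6273  0.1829]
[156 161   9  38 276] [159.9 180.1] [0.569  0.4517 0.0012]
[221 201  10  16 145] [225.6 208.6] [0.484  0.2455 0.0989]
[245 200  10  16 138] [249.8 207.2] [0.489  0.1856 0.0987]
[461 202  25  27 529] [472.8 214.9] [ 0.4785 -0.394   0.    ]
[152 206  17  81 639] [157.7 253.3] [0.3687 0.4512 0.0009]
[196 266  13  16 142] [202.3 273.7] [0.3246 0.299  0.0988]
[173 276  14  16 141] [179.6 283.5] [0.3003 0.3543 0.0989]
scene [[0.623, 0.435, -0.65, 1.465], [0.782, -0.369, 0.502, -0.736], [-0.022, -0.822, -0.57, 0.956], [0.0, 0.0, 0.0, 1.0]]
[353 149  11   6  45] [358.3 151.5] [0.307  0.3476 0.0958]
[346 155  11   7  49] [351.4 158.4] [0.3291 0.2905 0.0956]
[356 163  34  22 308] [372.9 173.4] [ 0.343   0.394  -0.0008]
[  157   180   306   145 15531] [299.1 252.3] [ 0.5496 -0.0882 -0.0006]
[409 181  19  14  81] [418.1 188. ] [ 0.5263  0.4451 -0.0012]
[443 200  30  17 116] [455.9 208.6] [ 0.6997  0.4456 -0.0007]
[193 276  24  13 221] [204.4 282. ] [ 4.674e-01 -3.933e-01 -2.000e-04]
[ 94 293  34  25 532] [111.8 303.8] [ 0.6013 -0.651   0.1976]
[291 292  60  41 377] [321.2 312.5] [ 7.716e-01 -2.089e-01 -2.000e-04]
0.1 [ 0.13928634 -0.55741254  0.23050719] [-8.03892239e-04  9.92520243e-01  1.22077518e-01  1.67791393e-05] 0.08544141497542301
```

View pics/top1.png

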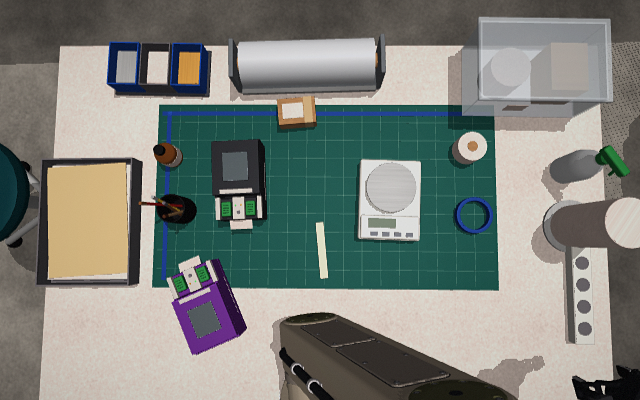

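View pics/scene1.png

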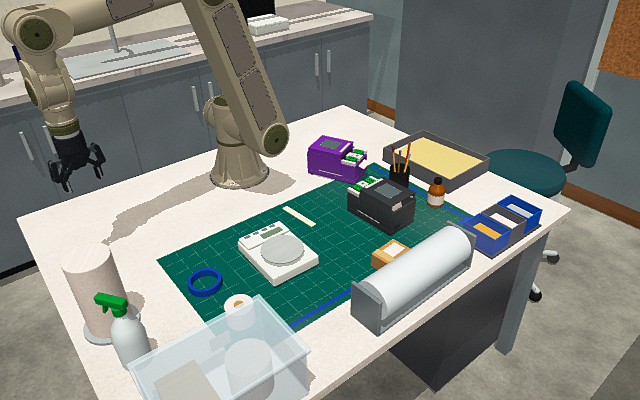

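Two label printers are in view. The dark grey one is at top px (238,185), with keys at (226,209) and (250,207). The purple one is at px (208,310). The dark grey one fits the description: it is grey and its nose faces the robot. I'll confirm that in a crop and start the transit meanwhile.

```bash
python3 - <<'E'
import cv2
a=cv2.imread("pics/top1.png")[130:290,150:310];cv2.imwrite("pics/crop1.png",cv2.resize(a,None,fx=3.5,fy=3.5,interpolation=cv2.INTER_CUBIC))
E
```

```text
(no output)
```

View pics/crop1.png

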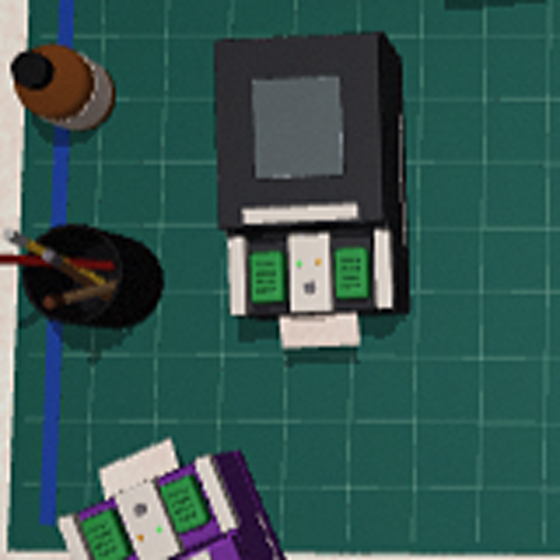

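Request:
step_arm(deltas=[[40, 40, 10, 0, 0, 0, 0.1], [40, 40, 10, 0, 0, 0, 0.1], [40, 40, 10, 0, 0, 0, 0.1], [40, 40, 10, 0, 0, 0, 0.1], [40, 40, 10, 0, 0, 0, 0.1]])

```text
clock: 0.6
tcp_pos: [0.3143, -0.3821, 0.2748]
orientation: [-0.0, 0.993, 0.122, -0.0]
wrist_force: [-0.4, -0.5, -0.2]
finger_gap: 0.047
grip_force: 0.0
```

The crop confirms it: the dark grey printer's green keys are at crop (267,277) and (350,272), with the nose towards the robot. Moving over to it.

Request:
step_arm(deltas=[[15, 50, 0, 0, 0, -2, 0.1], [15, 50, 0, 0, 0, -2, 0.1], [15, 50, 0, 0, 0, -2, 0.1], [15, 50, 0, 0, 0, -2, 0.1], [15, 50, 0, 0, 0, -1.2, 0.1]])

```text
clock: 1.1
tcp_pos: [0.3852, -0.1423, 0.2747]
orientation: [-0.0, 0.999, 0.041, -0.0]
wrist_force: [0.6, 0.2, 0.2]
finger_gap: 0.0471
grip_force: 0.0
```

Request:
step_arm(deltas=[[5, 50, 0, 0, -2, 0, 0.1], [5, 50, 0, 0, -2, 0, 0.1], [5, 50, 0, 0, -2, 0, 0.1], [5, 50, -5, 0, -2, 0, 0.1], [5, 50, -5, 0, 0, 0, 0.1]])

```text
clock: 1.6
tcp_pos: [0.409, 0.1058, 0.2651]
orientation: [0.003, 0.997, 0.042, 0.071]
wrist_force: [1.2, -0.2, 0.9]
finger_gap: 0.0472
grip_force: 0.0
```

Request:
step_arm(deltas=[[0, 40, -10, 0, 0, 0, 0.1], [0, 30, -10, 0, 0, 0, 0.1], [0, 0, 0, 0, 0, 0, 0.1], [0, 0, 0, 0, 0, 0, 0.1]])

```text
clock: 2.0
tcp_pos: [0.4142, 0.1357, 0.2445]
orientation: [-0.01, 0.996, 0.063, 0.068]
wrist_force: [-0.5, -0.2, 0.4]
finger_gap: 0.0472
grip_force: 0.0
```

```bash
python3 - <<'E'
from h import *
from scipy.spatial.transform import Rotation as R
for n in("wrist","top"):
    c=read_camera(n);cv2.imwrite(f"pics/{n}2.png",c["image"][:,:,::-1]);print(n);green(c)
s=get_state();print(s["clock"],s["tcp_pos"],s["finger_gap"]);print(R.from_quat(s["orientation"],scalar_first=True).as_matrix().round(3))
E
```

```text
wrist
[ 28   0  21  44 856] [38.2 19.9] [5.533e-01 4.460e-01 1.000e-04]
[    30      0    610    341 117438] [359.2 164.2] [ 4.258e-01  7.400e-02 -1.000e-04]
[ 184   84   33   48 1503] [200.  107.8] [0.4827 0.2395 0.098 ]
[ 256   90   33   48 1405] [271.9 113.2] [0.486  0.1807 0.0981]
[ 109  258   41   44 1215] [129.2 279.3] [0.3255 0.2925 0.0979]
[  48  275   41   44 1171] [ 68. 297.] [0.301  0.3475 0.098 ]
top
[158 105 119  39 937] [203.4 112.6] [0.769  0.3539 0.0009]
[315 105 133   6 793] [381.4 107.5] [ 7.720e-01 -1.528e-01  3.000e-04]
[  167   116   332   174 36917] [347.  199.4] [ 5.296e-01 -5.230e-02  4.000e-04]
[604 145  26  31 299] [616.6 160.2] [ 0.5892 -0.6433  0.204 ]
[600 155   8   9  31] [603.1 159.5] [ 0.5935 -0.628   0.1821]
[156 161   9  38 269] [159.9 180.5] [0.5667 0.4523 0.0011]
[221 201  10  16 145] [225.6 208.6] [0.484  0.2456 0.0986]
[245 200  10  16 133] [249.9 207.4] [0.489  0.1855 0.099 ]
[461 202  25  27 517] [472.6 215. ] [ 4.783e-01 -3.935e-01  2.000e-04]
[154 206   9  44 277] [157.8 232.3] [0.4251 0.4527 0.001 ]
2.1 [0.41472942 0.13537336 0.24518089] 0.046963033715557954
[[ 0.983  0.125  0.136]
 [ 0.122 -0.992  0.029]
 [ 0.139 -0.012 -0.99 ]]
```

View pics/wrist2.png

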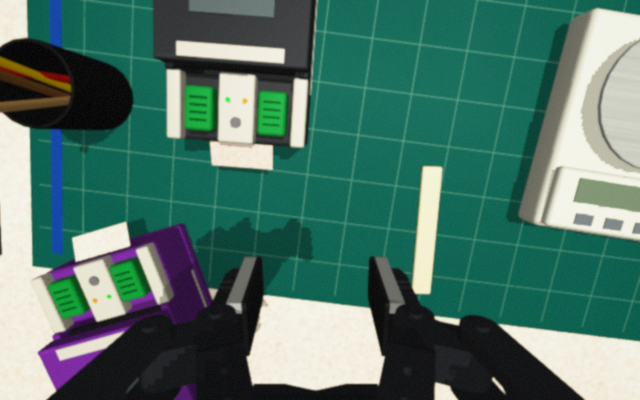

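The wrist view shows the grey printer's keys at (200,108) and (272,113), the fingertips near (250,290) and (385,290), and free space around the nose. Closing in for a nearer look.

Request:
step_arm(deltas=[[10, 25, -15, -0.7, 0, -3, 0.1], [10, 25, -15, 0, 0, 0, 0.1], [10, 25, -15, 0, 0, 0, 0.1], [0, 0, 0, 0, 0, 0, 0.1], [0, 0, 0, 0, 0, 0, 0.1]])

```text
clock: 2.6
tcp_pos: [0.451, 0.1545, 0.2001]
orientation: [-0.022, 0.995, 0.071, 0.067]
wrist_force: [-0.9, 0.4, -0.6]
finger_gap: 0.047
grip_force: 0.0
```

```bash
python3 - <<'E'
from h import *
from scipy.spatial.transform import Rotation as R
c=read_camera("wrist");cv2.imwrite("pics/wrist3.png",c["image"][:,:,::-1]);green(c)
s=get_state();print(s["clock"],s["tcp_pos"],s["finger_gap"]);print(R.from_quat(s["orientation"],scalar_first=True).as_matrix().round(3))
E
```

```text
[  23    0   23   81 1826] [34.1 39.2] [5.586e-01 4.464e-01 1.000e-04]
[    24      0    616    400 134510] [377.5 177.9] [ 4.648e-01  8.010e-02 -1.000e-04]
[ 189  130   38   54 1872] [207.5 156.5] [0.483  0.2395 0.0981]
[ 270  138   38   54 1760] [288.6 164.3] [0.4862 0.181  0.0981]
[103 316  33  30 517] [117.3 328.5] [0.3373 0.2999 0.0977]
[  35  333   46   49 1447] [ 57.3 357.5] [0.3024 0.3477 0.0979]
2.65 [0.45113416 0.15470446 0.20059452] 0.04709092662989643
[[ 0.981  0.144  0.131]
 [ 0.138 -0.989  0.054]
 [ 0.137 -0.035 -0.99 ]]
```

View pics/wrist3.png

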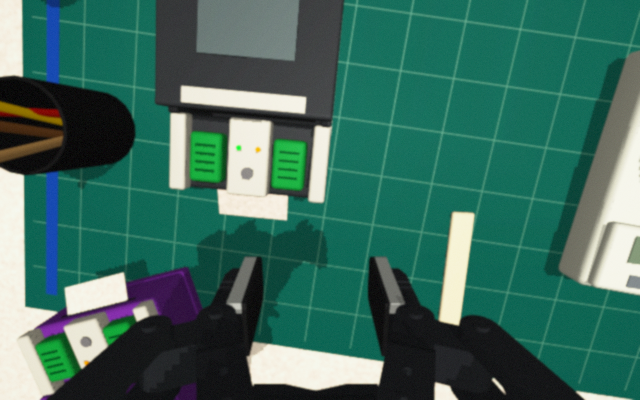

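The wrist view has the keys at (207,156) and (289,164). The arm stalled before reaching its target, and I suspect joint 6 is at its limit, so I'll check the joints.

```bash
python3 -c "
from h import *
print(get_state()['joint_pos'])"
```

```text
[ 0.13925185  0.02107158 -0.39492332  1.01751706  0.03527881  3.14063121]
```

Request:
step_arm(deltas=[[0, 0, 10, -1.1, -0.4, 8.3, 0.1], [0, 0, 10, -1.1, -0.4, 8.3, 0.1], [0, 0, 10, -1.1, -0.4, 8.3, 0.1]])

```text
clock: 2.95
tcp_pos: [0.451, 0.155, 0.2315]
orientation: [-0.007, 0.955, 0.289, 0.07]
wrist_force: [0.7, 0.2, 0.2]
finger_gap: 0.0472
grip_force: 0.0
```

```bash
python3 -c "
from h import *
print(get_state()['joint_pos'])"
```

```text
[ 0.14030561  0.00774325 -0.33110417  1.09632094  0.03465946  2.69602316]
```

Confirmed: joint 6 was at its limit. A half turn the other way frees it.

Request:
step_arm(deltas=[[0, 3, 0, -1.1, -0.4, 8.3, 0.1], [0, 3, 0, -1.1, -0.4, 8.3, 0.1], [0, 3, 0, -1.1, -0.4, 8.3, 0.1], [0, 3, 0, -1.1, -0.4, 8.3, 0.1], [0, 3, 0, -1.1, -0.4, 8.3, 0.1]])

```text
clock: 3.45
tcp_pos: [0.4511, 0.1702, 0.2313]
orientation: [0.019, 0.788, 0.612, 0.065]
wrist_force: [-0.5, -0.3, -0.5]
finger_gap: 0.047
grip_force: 0.0
```

Request:
step_arm(deltas=[[0, 3, 0, -1.1, -0.4, 8.3, 0.1], [0, 3, 0, -1.1, -0.4, 8.3, 0.1], [0, 3, 0, -1.1, -0.4, 8.3, 0.1], [0, 3, 0, -1.1, -0.4, 8.3, 0.1], [0, 3, 0, -1.1, -0.4, 8.3, 0.1]])

```text
clock: 3.95
tcp_pos: [0.4511, 0.1852, 0.2313]
orientation: [0.043, 0.518, 0.853, 0.052]
wrist_force: [-0.3, 0.0, 0.5]
finger_gap: 0.0468
grip_force: 0.0
```

Request:
step_arm(deltas=[[0, 3, 0, -1.1, -0.4, 8.3, 0.1], [0, 3, 0, -1.1, -0.4, 8.3, 0.1], [0, 3, 0, -1.1, -0.4, 8.3, 0.1], [0, 3, 0, -1.1, -0.4, 8.3, 0.1], [0, 3, 0, -1.1, -0.4, 8.3, 0.1]])

```text
clock: 4.45
tcp_pos: [0.4511, 0.2002, 0.2313]
orientation: [0.061, 0.178, 0.982, 0.032]
wrist_force: [-0.1, 0.0, -0.2]
finger_gap: 0.0468
grip_force: 0.0
```

Request:
step_arm(deltas=[[0, 3, 0, -1.1, -0.4, 8.3, 0.1], [0, 3, 0, -1.1, -0.4, 8.3, 0.1], [0, 3, 0, -1.1, -0.4, 8.3, 0.1], [0, 0, 0, 0, 0, 0, 0.1], [0, 0, 0, 0, 0, 0, 0.1]])

```text
clock: 4.95
tcp_pos: [0.4512, 0.2092, 0.2308]
orientation: [0.067, -0.035, 0.997, 0.018]
wrist_force: [-0.8, 0.1, 0.7]
finger_gap: 0.0471
grip_force: 0.0
```

```bash
python3 - <<'E'
from h import *
from scipy.spatial.transform import Rotation as R
c=read_camera("wrist");cv2.imwrite("pics/wrist4.png",c["image"][:,:,::-1]);green(c)
s=get_state();print(s["clock"],s["tcp_pos"],s["joint_pos"]);print(R.from_quat(s["orientation"],scalar_first=True).as_matrix().round(3))
E
```

```text
[     0      0    555    338 116617] [225.5 142.5] [ 4.456e-01  9.330e-02 -1.000e-04]
[435   0  45  25 852] [455.5   9.8] [0.3336 0.2955 0.0979]
[ 514    0   80  177 3711] [553.1  82.4] [ 0.3813  0.4468 -0.    ]
[ 260  180   32   46 1352] [275.4 202. ] [0.4819 0.1814 0.0979]
[ 331  180   33   46 1360] [347.  202.4] [0.479  0.2407 0.0979]
[480 247  24  37 484] [490.5 262.4] [ 6.001e-01  4.479e-01 -1.000e-04]
[370 323   9  21 109] [373.5 335.1] [7.298e-01 3.167e-01 1.000e-04]
[  0 342 109  11 831] [ 52.6 346.4] [ 7.694e-01 -1.231e-01 -2.000e-04]
[368 351  17   8 114] [375.2 354.9] [ 7.701e-01  3.245e-01 -1.000e-04]
5.0 [0.45118282 0.20928062 0.23066328] [ 0.27031855  0.04807534 -0.29157014  1.09194171  0.00398945  0.19997149]
[[-0.988 -0.073  0.133]
 [-0.068  0.997  0.041]
 [-0.135  0.031 -0.99 ]]
```

View pics/wrist4.png

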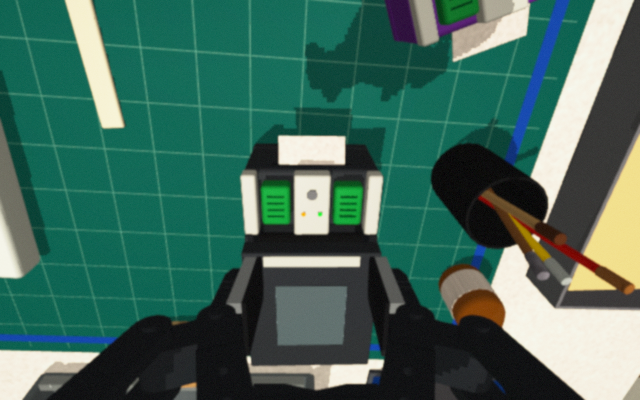

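The wrist view now has the keys at (275,202) and (347,202), the gripper squared to the printer, and the camera on the robot side. Fusing both turned wrist views puts the key centre at about (0.4825, 0.211). Descending to just above the keys.

Request:
step_arm(deltas=[[12, 0, -30, -0.9, 0, -0.5, 0.1], [12, 1, -30, -0.9, 0, 0, 0.1], [10, 1, -30, 0, 0, 0, 0.1], [0, 0, -12, 0, 0, 0, 0.1], [0, 0, 0, 0, 0, 0, 0.1]])

```text
clock: 5.5
tcp_pos: [0.4833, 0.2109, 0.1261]
orientation: [0.064, -0.033, 0.997, 0.002]
wrist_force: [-0.5, -0.4, -0.7]
finger_gap: 0.0471
grip_force: 0.0
```

```bash
python3 - <<'E'
from h import *
from scipy.spatial.transform import Rotation as R
c=read_camera("wrist");cv2.imwrite("pics/wrist5.png",c["image"][:,:,::-1]);green(c)
s=get_state();print(s["clock"],s["tcp_pos"],s["wrist_force"]);print(R.from_quat(s["orientation"],scalar_first=True).as_matrix().round(3))
E
```

```text
[     0      0    640    389 146787] [275.1 142.8] [ 4.435e-01  1.464e-01 -1.000e-04]
[ 612  110   28   73 1078] [629.7 153.9] [0.4528 0.443  0.    ]
[ 237  201   51   70 3048] [263.9 232.9] [0.4796 0.1829 0.098 ]
[ 350  202   52   70 3002] [374.1 233.5] [0.4759 0.2392 0.098 ]
[328 251   8   7  39] [331.6 254.2] [0.4926 0.2191 0.0951]
[546 286  30  46 720] [560.1 308.1] [ 0.603   0.4474 -0.    ]
[492 377   9  11  40] [495.9 381.9] [7.058e-01 4.158e-01 1.000e-04]
[434 382  24  18 320] [443.2 391.9] [7.266e-01 3.631e-01 1.000e-04]
[  0 395  49   5 196] [ 21.2 397.4] [ 7.668e-01 -9.480e-02 -1.000e-04]
5.55 [0.48425764 0.21124502 0.12772055] [-0.4548944   0.06150586  0.1603084 ]
[[-0.989 -0.066  0.13 ]
 [-0.066  0.998  0.008]
 [-0.13  -0.001 -0.991]]
```

View pics/wrist5.png

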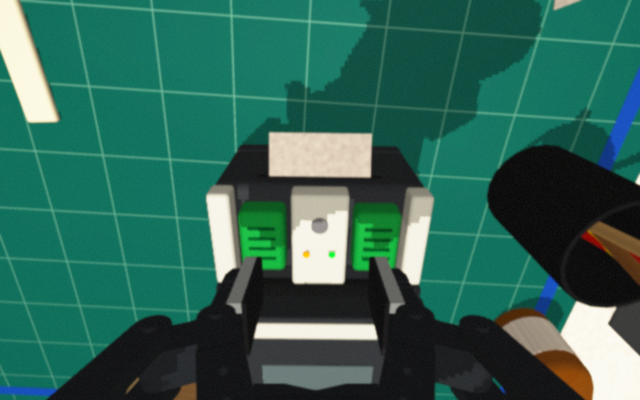

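The lateral fit is good: the key pair's midpoint is at column 319 and the fingers' at 318, with each tip inside its key's width. Pressing down.

Request:
step_arm(deltas=[[0, 0, -12, 0, 0, 0, 0.1], [0, 0, -12, 0, 0, 0, 0.1], [0, 0, 0, 0, 0, 0, 0.1]])

```text
clock: 5.85
tcp_pos: [0.4839, 0.2113, 0.1026]
orientation: [0.065, -0.034, 0.997, 0.002]
wrist_force: [-1.1, -0.7, -0.4]
finger_gap: 0.047
grip_force: 0.0
```

Request:
step_arm(deltas=[[0, 0, -3, 0, 0, 0, 0.1], [0, 0, 0, 0, 0, 0, 0.1]])

```text
clock: 6.05
tcp_pos: [0.4851, 0.2116, 0.1009]
orientation: [0.066, -0.034, 0.997, 0.002]
wrist_force: [-0.2, 0.6, 0.4]
finger_gap: 0.0473
grip_force: 0.0
```

Request:
step_arm(deltas=[[0, 0, -3, 0, 0, 0, 0.1], [0, 0, 0, 0, 0, 0, 0.1]])

```text
clock: 6.25
tcp_pos: [0.4851, 0.2116, 0.0979]
orientation: [0.066, -0.034, 0.997, 0.002]
wrist_force: [0.1, -0.9, -1.3]
finger_gap: 0.0469
grip_force: 0.0
```

Request:
step_arm(deltas=[[0, 0, -3, 0, 0, 0, 0.1], [0, 0, 0, 0, 0, 0, 0.1]])

```text
clock: 6.45
tcp_pos: [0.4853, 0.2117, 0.0951]
orientation: [0.066, -0.034, 0.997, 0.002]
wrist_force: [-1.1, 0.3, 3.2]
finger_gap: 0.0471
grip_force: 1.3
```

Request:
step_arm(deltas=[[0, 0, -2, 0, 0, 0, 0.1], [0, 0, 0, 0, 0, 0, 0.1]])

```text
clock: 6.65
tcp_pos: [0.4854, 0.2117, 0.0932]
orientation: [0.067, -0.034, 0.997, 0.002]
wrist_force: [-1.0, -0.1, 4.1]
finger_gap: 0.0473
grip_force: 2.2
```

Request:
step_arm(deltas=[[0, 0, -2, 0, 0, 0, 0.1], [0, 0, 0, 0, 0, 0, 0.1]])

```text
clock: 6.85
tcp_pos: [0.4853, 0.2117, 0.0914]
orientation: [0.067, -0.034, 0.997, 0.002]
wrist_force: [-0.4, -0.8, 5.5]
finger_gap: 0.0469
grip_force: 2.7
```

Request:
step_arm(deltas=[[0, 0, -1, 0, 0, 0, 0.1], [0, 0, 0, 0, 0, 0, 0.1], [0, 0, 0, 0, 0, 0, 0.1], [0, 0, 0, 0, 0, 0, 0.1], [0, 0, 0, 0, 0, 0, 0.1]])

```text
clock: 7.35
tcp_pos: [0.4854, 0.2117, 0.0911]
orientation: [0.067, -0.034, 0.997, 0.002]
wrist_force: [-3.5, -0.2, 10.7]
finger_gap: 0.047
grip_force: 5.7
```

Request:
step_arm(deltas=[[0, 0, 0, 0, 0, 0, 0.1], [0, 0, 0, 0, 0, 0, 0.1], [0, 0, 0, 0, 0, 0, 0.1], [0, 0, 0, 0, 0, 0, 0.1], [0, 0, 0, 0, 0, 0, 0.1]])

```text
clock: 7.85
tcp_pos: [0.4854, 0.2118, 0.0912]
orientation: [0.067, -0.034, 0.997, 0.002]
wrist_force: [-3.8, -0.9, 11.7]
finger_gap: 0.047
grip_force: 5.7
```

```bash
python3 - <<'E'
from h import *
c=read_camera("scene");cv2.imwrite("pics/scene6.png",cv2.resize(c["image"][110:260,300:460,::-1],None,fx=3.5,fy=3.5))
E
```

```text
(no output)
```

View pics/scene6.png

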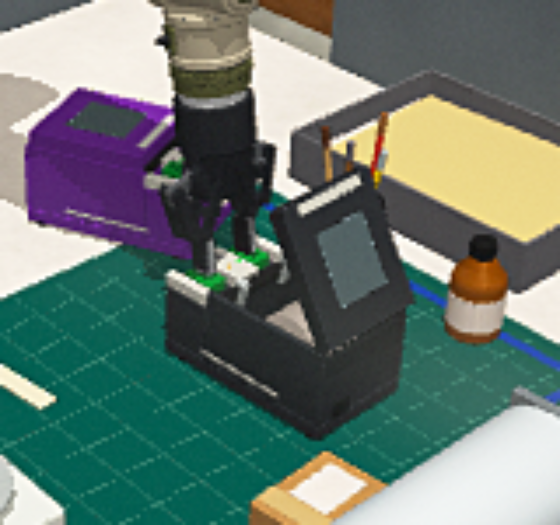

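The scene crop shows the cover sprung up, its edge at about crop (315,195), and both fingers on the green keys at (208,285) and (255,258). Letting go, rising in front of the cover and shutting the fingers.

Request:
step_arm(deltas=[[0, 0, 10, 0, 0, 0, 0.1], [-5, 0, 30, 0, 0, 0, 0.1], [-5, 0, 40, 0, 0, 0, 0.1], [-5, 0, 35, 0, 0, 0, -1], [0, 0, 0, 0, 0, 0, -1]])

```text
clock: 8.4
tcp_pos: [0.4726, 0.2126, 0.2104]
orientation: [0.07, -0.034, 0.997, 0.003]
wrist_force: [1.7, -0.2, -0.1]
finger_gap: 0.0186
grip_force: 0.0
```

Request:
step_arm(deltas=[[0, 0, 0, 0, 0, 0, -1], [0, 0, 0, 0, 0, 0, -1], [0, 0, 0, 0, 0, 0, -1], [0, 0, 0, 0, 0, 0, -1]])

```text
clock: 8.8
tcp_pos: [0.4695, 0.2114, 0.2036]
orientation: [0.065, -0.034, 0.997, 0.002]
wrist_force: [0.4, -0.3, 0.3]
finger_gap: -0.0001
grip_force: 0.0
```

```bash
python3 - <<'E'
from h import *
c=read_camera("scene");P=pts(c);h=cv2.cvtColor(c["image"],cv2.COLOR_RGB2HSV)
# cover points: above printer, behind the fingers
m=(P[...,0]>.54)&(P[...,0]<.72)&(P[...,1]>.15)&(P[...,1]<.29)&(P[...,2]>.125)&(c["z_map"]>0)
q=P[m];print(len(q),q.min(0).round(3),q.max(0).round(3));print(np.median(q[q[:,2]>q[:,2].max()-.008],0).round(3))
green(c);print(get_state()["tcp_pos"],get_state()["clock"])
E
```

```text
1167 [0.581 0.152 0.125] [0.662 0.276 0.225]
[0.602 0.21  0.22 ]
[210   0   7   4  28] [213.    1.5] [-1.1175  0.538   0.3862]
[346 156  11   6  48] [351.4 158.5] [0.3295 0.2907 0.0955]
[356 163  27  23 263] [370.4 174.4] [0.3397 0.3778 0.    ]
[  157   180   306   145 15536] [299.1 252.3] [ 0.5491 -0.0895 -0.0006]
[414 184  14  11  55] [421.  189.6] [ 0.5435  0.4451 -0.0013]
[443 200  30  17 114] [456.1 208.6] [ 0.6989  0.4467 -0.001 ]
[193 276  24  13 221] [204.4 282. ] [ 4.671e-01 -3.936e-01 -2.000e-04]
[ 94 293  34  25 533] [111.7 303.8] [ 0.6021 -0.6512  0.1971]
[291 292  60  41 377] [321.2 312.5] [ 7.714e-01 -2.083e-01 -3.000e-04]
[0.46958481 0.21143092 0.20377985] 8.85
```

The cover edge measures x ≈ 0.581, z ≈ 0.22. Pushing it back.

Request:
step_arm(deltas=[[30, 2, 0, 0, 0, 0, -1], [30, 2, 0, 0, 0, 0, -1], [25, 1, 0, 0, 0, 0, -1], [8, 0, 1, 0, 0, 0, -1], [8, 1, 1, 0, 0, 0, -1]])

```text
clock: 9.35
tcp_pos: [0.571, 0.2174, 0.2061]
orientation: [0.065, -0.033, 0.997, 0.002]
wrist_force: [-0.2, 0.7, -0.3]
finger_gap: 0.0001
grip_force: 0.0
```

Request:
step_arm(deltas=[[8, 0, 1, 0, 0, 0, -1], [8, 1, 1, 0, 0, 0, -1], [8, 0, 2, 0, 0, 0, -1], [8, 1, 2, 0, 0, 0, -1], [8, 0, 2, 0, 0, 0, -1]])

```text
clock: 9.85
tcp_pos: [0.6117, 0.2199, 0.2154]
orientation: [0.066, -0.034, 0.997, 0.002]
wrist_force: [0.9, 0.9, -0.0]
finger_gap: 0.0
grip_force: 0.1
```

Request:
step_arm(deltas=[[8, 1, 1, 0, 0, 0, -1], [8, 0, 1, 0, 0, 0, -1], [8, 1, 0, 0, 0, 0, -1], [8, 0, 0, 0, 0, 0, -1], [0, 0, 0, 0, 0, 0, -1]])

```text
clock: 10.35
tcp_pos: [0.6442, 0.2215, 0.2165]
orientation: [0.066, -0.033, 0.997, 0.002]
wrist_force: [-0.3, -0.2, -0.8]
finger_gap: -0.0
grip_force: 0.0
```

```bash
python3 - <<'E'
from h import *
c=read_camera("scene");P=pts(c);cv2.imwrite("pics/scene7.png",cv2.resize(c["image"][110:260,300:460,::-1],None,fx=3.5,fy=3.5))
print(get_state()["tcp_pos"],get_state()["wrist_force"])
E
```

```text
[0.64356838 0.22152091 0.21649765] [ 0.10007895  0.12612738 -0.02193687]
```

View pics/scene7.png

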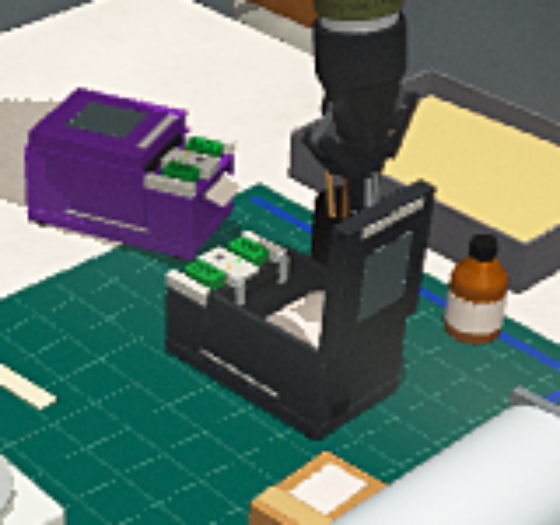

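The crop shows the cover roughly upright, its top at crop (385,205), with the keys back up. I'll push about 16 mm further for margin, then back off and measure.

Request:
step_arm(deltas=[[6, 0, 0, 0, 0, 0, -1], [6, 0, 0, 0, 0, 0, -1], [5, 0, 0, 0, 0, 0, -1], [0, 0, 0, 0, 0, 0, -1], [0, 0, 0, 0, 0, 0, -1]])

```text
clock: 10.9
tcp_pos: [0.6602, 0.2216, 0.2168]
orientation: [0.066, -0.034, 0.997, 0.002]
wrist_force: [-0.0, 0.1, -0.7]
finger_gap: -0.0003
grip_force: 0.0
```

Request:
step_arm(deltas=[[-10, 0, 0, 0, 0, 0, -1], [-30, 0, 0, 0, 0, 0, -1], [-40, -2, 10, 0, 0, 0, -1], [-40, -2, 10, 0, 0, 0, -1], [0, 0, 0, 0, 0, 0, -1]])

```text
clock: 11.4
tcp_pos: [0.5349, 0.2177, 0.2386]
orientation: [0.066, -0.035, 0.997, 0.002]
wrist_force: [0.0, 0.2, 0.6]
finger_gap: -0.0002
grip_force: 0.0
```

```bash
python3 - <<'E'
from h import *
c=read_camera("scene");P=pts(c);cv2.imwrite("pics/scene8.png",cv2.resize(c["image"][110:260,300:460,::-1],None,fx=3.5,fy=3.5))
m=(P[...,0]>.54)&(P[...,0]<.76)&(P[...,1]>.15)&(P[...,1]<.29)&(P[...,2]>.13)&(c["z_map"]>0)
q=P[m];print(len(q),q.min(0).round(3),q.max(0).round(3))
# back face of cover: slope x over z
b=q[(q[:,2]<.215)&(q[:,1]>.19)&(q[:,1]<.25)]
A=np.c_[b[:,1:],np.ones(len(b))];co=np.linalg.lstsq(A,b[:,0],rcond=None)[0];print("slope dx/dz",co,"angle",np.pi/2+np.arctan(co[1]))
s=get_state();print(s["tcp_pos"],s["clock"])
c=read_camera("top");green(c)
E
```

```text
1566 [0.54  0.151 0.13 ] [0.704 0.281 0.588]
slope dx/dz [-0.05200409  0.22309475  0.66130034] angle 1.7902965888456077
[0.53760879 0.21787865 0.23844125] 11.45
[159 105 118  28 649] [204.4 109.7] [0.7716 0.3685 0.0011]
[315 105 145   6 827] [384.4 107.5] [ 7.717e-01 -1.588e-01  3.000e-04]
[ 171  116   43   44 1066] [192.5 134.1] [0.6987 0.3635 0.0012]
[  183   116   316   174 36036] [356.6 209.4] [ 4.684e-01 -6.320e-02  4.000e-04]
[215 136  41   5 140] [235.2 138.2] [0.6852 0.2496 0.0013]
[604 145  26  32 302] [616.6 160.3] [ 0.5888 -0.6444  0.2038]
[600 155   8   9  31] [603.1 159.5] [ 0.5933 -0.6274  0.1817]
[245 200  10  16 138] [249.8 207.3] [0.4891 0.1857 0.0989]
[221 202  10  15 138] [225.7 208.7] [0.4841 0.245  0.099 ]
[461 202  25  27 529] [472.8 214.9] [ 4.784e-01 -3.940e-01 -2.000e-04]
[196 266  13  16 138] [202.1 273.7] [0.3247 0.2992 0.0988]
```

View pics/scene8.png

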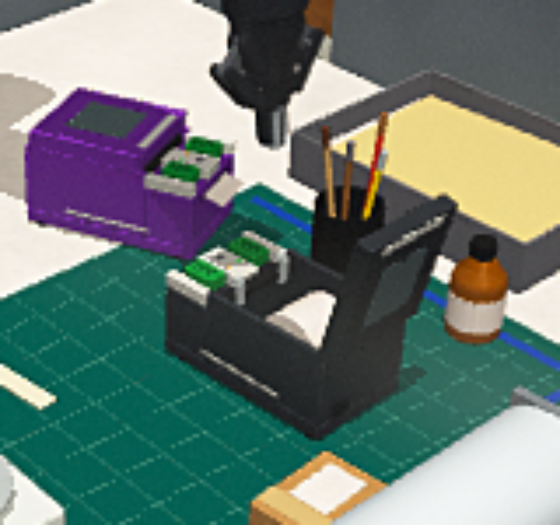

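The cover stands open at about 1.79 rad. The keys are up, the printer hasn't moved, and the arm is clear. Handing in.

```bash
python3 -c "
from workcell import *
print(hand_in())"
```

```text
the job is handed in; nothing more can be done
None
```

I held both keys down until the cover sprung up, released them, and pushed the cover back to about 1.79 rad, where it stays open; the printer's keys measured within 1 mm of where they started, and the job is handed in (no verdict was returned).

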